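# Point the port selector at the load and latch it

### The job

On the white selector box, push the black pointer arm round with one finger until it points straight at the port that carries the tall finned load, then press the latch button on the box fully down and let it come up again. Do not press the button before the arm points there, do not pinch the arm between the fingers, and leave the load, the caps and the things lying around where they are.

Things in the scene. Friction and masses are not known exactly. Their poses are not given: they have to be found in the camera images.
- selector: White flat selector box fixed to the bench, 270 x 290 mm in its x and y, flat panel 45 mm above the bench; origin at bench level under the hub, its z up. Port studs stand on a circle of 118 mm radius about the hub, at 50 and 100 degrees (0.87 and 1.75 rad) either side of its -x direction; each stud carries the load or a cap.
- hub (a point): On the vertical pivot axis of the pointer arm, at panel height (45 mm above the bench). The arm turns up to 2.1 rad either way from the box's -x; it has no spring and stays where it is left by friction (about 0.1 N m, so 1 to 3 N of push).
- pointer: Black level bar with a white stripe, reaching 86 mm from the pivot axis: 12 mm wide out to 72 mm, then tapering to a blunt tip. Underside 12 mm, top 28 mm above the panel. Its round hub has 17 mm radius and is 30 mm high, on a fixed collar of 24 mm radius, 8 mm high. Origin on the pivot axis at the bar's mid height (65 mm above the bench); its own -x runs to the tip.
- aim (a point): The point the arm points at: on the arm's line, 118 mm from the pivot axis, beyond the tip (moves with the arm), 65 mm above the bench.
- load: The tall load: dark steel, four round fins of 40 mm diameter, 44 mm tall, standing loose over one of the port studs on the panel (stud 10 mm across, 10 mm high); origin at the centre of its underside, at panel height.
- cap1: Low plain dark steel blank cap, 22 mm diameter, 16 mm tall, loose over another stud; origin at the centre of its underside.
- cap2: As cap1, on another stud.
- cap3: As cap1, on another stud.
- latch (a joint): Travel of the latch button in m: 0 up, 0.006 fully down; a spring returns it; fully down takes 5 N.
- latch_top (a point): Centre of the top face of the round black latch button (28 mm diameter, in a grey housing of 44 mm diameter and 12 mm height), 22 mm above the panel when up; pressed straight down. It stands on the panel 85 mm from the hub along the box's +x, opposite the ports.
- wrench: Steel wrench, 160 mm, lying loose beside the box on its +y side; not to be disturbed.
- jar: Clear jar with black lid, 50 mm diameter, 60 mm tall, standing beside the box on its -y side; not to be disturbed.
- detector: Small grey detector with a brass plug, 95 x 40 x 28 mm, lying beside the box on its -y side; not to be disturbed.
Things that resemble listed ones, but are neither listed nor needed, are in the scene too. What is shaped like the load but turquoise is not meant.

How it is judged:
By the outcome, as a careful person would: the job done as asked, in the order asked, and still so for the second after the job is handed in, with the robot touching nothing.
It also fails if it takes over 45 s, if anything falls off the work surface, if the arm or the gripper's body presses on something with over 40 N, if the wrist force passes 120 N, or if a joint passes its speed limit or range.

### The arm

A 6-joint arm with a two-finger parallel gripper is mounted at the origin on the work surface. World frame = base frame: x ahead of the robot, y to its left, z up, the work surface at z = 0. Lengths are in mm, angles in degrees, forces in N, time in s.
With the tool pointing down it reaches from about 350 to 850 mm from the base axis. Payload 8.1 kg.
Tool frame: the origin (TCP) lies midway between the tips of the shut fingers; the grasp point (between the pads) lies hold_point_z behind it (hold_point_z is the distance from the TCP to the grasp point, in mm); z points along the fingers, x is the direction in which the jaws open and shut, and the axes are right-handed (so a half turn about z gives the same grasp; the last joint's range is limited). The gripper opens to 85 mm and grips with 20 to 120 N. Pads are 22 mm wide; open, the fingers measure 114 mm over their backs; the gripper's body (76 mm by 85 mm) begins 54 mm behind the grasp point. The pads swing forward as they close: fully open they stand 13 mm farther back than shut.
Start: joints at [69.305, 7.471, 85.268, -0, 87.261, -4.893], TCP at [163.368, 577.335, 231.292] pointing down, gripper open.
Joint ranges: [-169.43, 169.43], [-51.17, 129.36], [1.28, 143.12], [-76.62, 256.62], [0, 156.53], [-152.29, 152.29]. Speed limits (degrees/s): [136.94, 136.94, 159.86, 180, 180, 180].

### API

Orientations are given as [roll, pitch, yaw] about the fixed x, y, z axes, in that order (R = Rz(yaw) Ry(pitch) Rx(roll)).
In Python, from bench import * gives the robot as it stands.
- The arm moves only by the shell command python3 -m pendant 'ROWS' [OPENING] [FORCE]. ROWS is JSON, a list that holds one entry, the list of rows, each a list of 4 numbers: the shift along the tool's x, y, z normalised to -1 to 1, where 1 is 0.02 m, then the turn about the tool's z normalised to -1 to 1, where 1 is 0.08 rad. A call has exactly 10 rows; each row shifts and turns the pose as measured when the row begins, along the tool's axes as they then stand; what a row does not reach is not made up. A row lasts 1/12 s, in which the tool goes at most 41.7 mm and 7.16 degrees, less where a joint would pass 70% of its speed; a pose out of reach is approached as far as the arm can. A call with a number of a shift or a turn outside -1 to 1 is refused whole. A call with a gripper value outside its range is refused whole. OPENING is the gripper's target within -1 to 1 (fully open at 1, half-way at 0, shut at -1), set as the call begins (- or left out, the last holds). The fingers move at their own pace and stop on an object; FORCE is the grip in N (left out, the last holds). Time passes only in rows, so rows that do not move let the fingers close, or fill a call up. It gives the time, the measured TCP pose, the force and the opening at its end, in the units of the state.
- sense(): the state, without advancing time (a new reading comes with each control period).
- snapshot(name): name is "scene" or "top" or "wrist"; returns the picture (420x560x3 uint8, red, green, blue); there is no depth.
- calibration(name): a dict with "mtx" (3x3 intrinsics, pixels), "world_to_cam" (4x4, takes a point from world to camera coordinates); the wrist camera has in their place "hand_eye" (4x4, takes a point from camera to tool coordinates, whose origin is the TCP and whose axes are the tool frame's). Camera axes: x right, y down, z forward; pixel columns grow to the right and rows downward; lengths in mm; the calibration is good to about 2 mm. A picture is of the moment at which its call begins: read the wrist's pose just before it. calibration takes no time and is no camera call.
- hand_in(): hands the job in, once; it reports no verdict.
The state is a dict: "time": time; "joint_pos": joint angles; "qd": joint speeds; "joint_efforts": joint torques, N m; "tool_pos": TCP position; "tcp_rot": TCP orientation; "ft_force": force on the tool from outside, world axes, zero at the start; "wrist_torque": the same for the moment, N m; "finger_gap": finger opening in mm.
Only numpy, scipy, OpenCV 4.12 (cv2) and the standard library are available. Lean on these libraries where they do the work, as an engineer would, in place of code of your own. Each camera call takes 0.05 s, during which the arm holds its last target.

## Working session

There is one attempt and no reset: what is moved stays moved. The work goes in short steps, Python scripts to look and compute and a shell command to move; the robot and the scene stay as the last step left them, time stands still between calls to the robot, and variables do not carry over. Pictures are saved under pics/ and viewed, and the job is handed in when it is done.

```bash
ls; mkdir -p pics
python3 - <<'E'
from bench import *
import cv2
s=sense();print(s)
for n in("scene","top","wrist"):
    cv2.imwrite(f"pics/{n}0.png",snapshot(n)[:,:,::-1]);print(n,calibration(n))
E
```

```text
pics
{'time': 0.0, 'joint_pos': array([ 6.93086538e+01,  7.51244454e+00,  8.53304726e+01, -3.06320352e-03,
        8.72588797e+01, -4.89359580e+00]), 'qd': array([-0.02283945, -0.08838441,  0.05553475,  0.00612084, -0.05164279,
       -0.05470292]), 'joint_efforts': array([ 2.19415895e-03, -5.69411480e+01, -5.00542903e+01, -1.52312591e-04,
        1.52702577e-02, -4.06930553e-06]), 'tool_pos': array([163.1570811 , 576.83042959, 230.26073312]), 'tcp_rot': array([-1.79994364e+02,  1.01686820e-01,  7.42024038e+01]), 'ft_force': array([ 0.49146806, -0.23015893,  0.31484888]), 'wrist_torque': array([-0.0219888 , -0.02370716, -0.0463113 ]), 'finger_gap': 85.38480877250099}
scene {'mtx': array([[406.0796307 ,   0.        , 279.0125349 ],
       [  0.        , 406.0796307 , 206.64376006],
       [  0.        ,   0.        ,   1.        ]]), 'world_to_cam': array([[-7.56926774e-01,  6.53480820e-01,  4.96756312e-03,
         4.06978741e+02],
       [ 4.07517096e-01,  4.77942195e-01, -7.78139496e-01,
        -1.53097016e+02],
       [-5.10873444e-01, -5.86970251e-01, -6.28071849e-01,
         1
[... 450 characters left out ...]
+02],
       [ 2.08693571e-01, -2.46400480e-02, -9.77670630e-01,
         8.69630909e+02],
       [ 0.00000000e+00,  0.00000000e+00,  0.00000000e+00,
         1.00000000e+00]])}
wrist {'mtx': array([[299.01094444,   0.        , 280.21263512],
       [  0.        , 299.01094444, 209.46706001],
       [  0.        ,   0.        ,   1.        ]]), 'hand_eye': array([[ 9.99999805e-01, -8.22860794e-05,  6.19482506e-04,
        -1.13190326e-01],
       [-1.14755611e-04,  9.50256886e-01,  3.11467234e-01,
        -8.04590156e+01],
       [-6.14296935e-04, -3.11467244e-01,  9.50256691e-01,
        -1.42287372e+02],
       [ 0.00000000e+00,  0.00000000e+00,  0.00000000e+00,
         1.00000000e+00]])}
```

View pics/scene0.png

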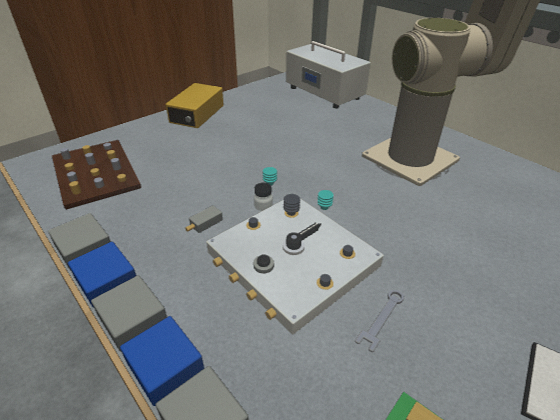

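View pics/top0.png

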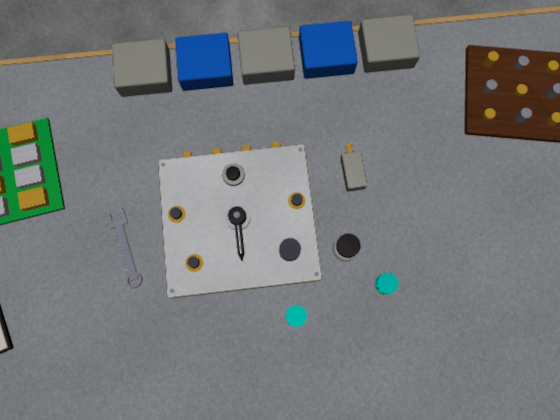

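View pics/wrist0.png

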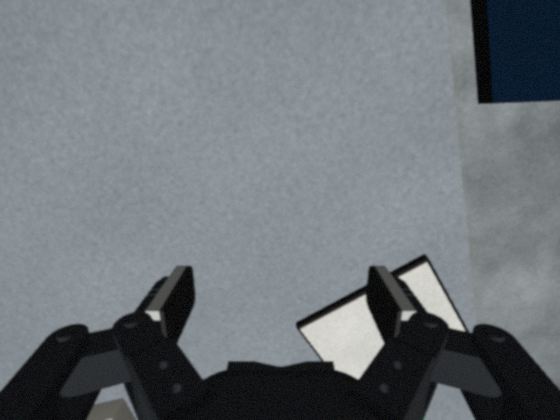

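Candidates for the load, in the top image: the dark disc on the panel at (290,249), turquoise finned parts at (296,315) and (387,283), and a jar with a black lid at (347,246). The caps are at (297,200), (177,213) and (194,262). The dark finned part at (290,249) fits the description; it is at (291,204) in the scene image. I'll check it in a close crop.

Run:
```python
import cv2
a=cv2.imread("pics/top0.png")[135:305,150:330];cv2.imwrite("pics/top0c.png",cv2.resize(a,None,fx=3.5,fy=3.5,interpolation=cv2.INTER_CUBIC))
a=cv2.imread("pics/scene0.png")[160:330,200:390];cv2.imwrite("pics/scene0c.png",cv2.resize(a,None,fx=3.5,fy=3.5,interpolation=cv2.INTER_CUBIC))
```

```text
(no output)
```

View pics/top0c.png

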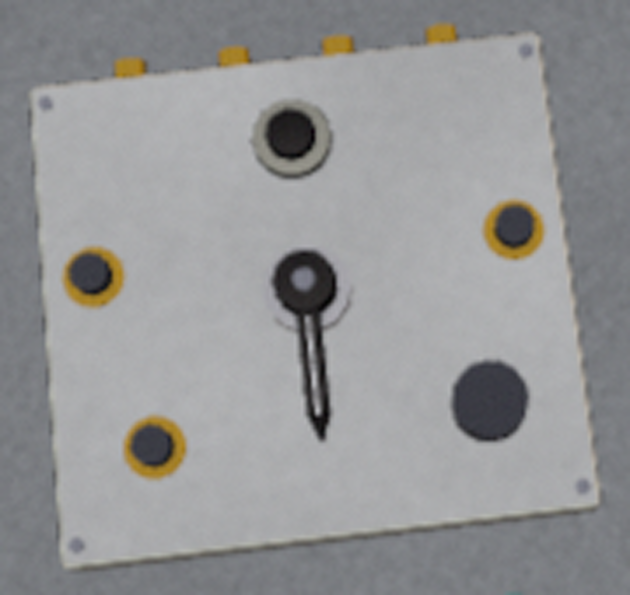

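View pics/scene0c.png

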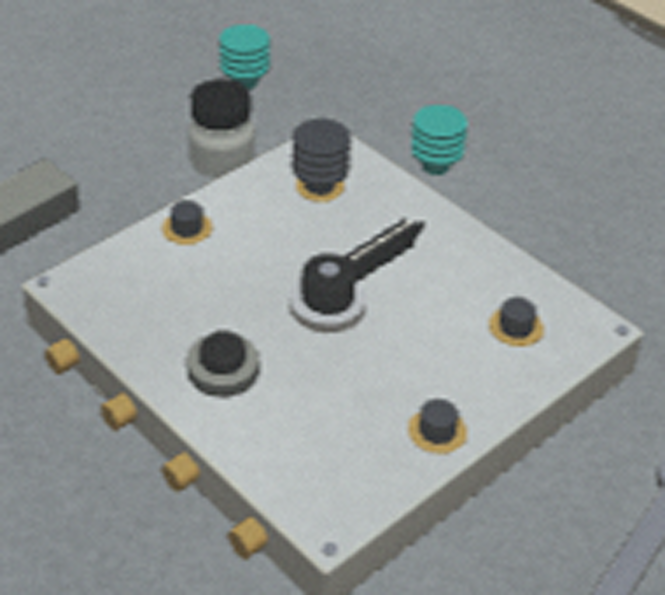

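```bash
cat > h.py <<'E'
from bench import *
import numpy as np, cv2
from scipy.optimize import least_squares
C={n:calibration(n) for n in("top","scene")}
def proj(n,P):
    P=np.atleast_2d(P);M=C[n]["world_to_cam"];c=P@M[:3,:3].T+M[:3,3];p=c@C[n]["mtx"].T;return p[:,:2]/p[:,2:]
def at(n,uv,z):
    M=C[n]["world_to_cam"];R=M[:3,:3];o=-R.T@M[:3,3];d=R.T@np.linalg.solve(C[n]["mtx"],[*uv,1]);return o+d*(z-o[2])/d[2]
E
cat > fit.py <<'E'
from h import *
def port(a,z): a=np.deg2rad(a);return [-118*np.cos(a),118*np.sin(a)*-1,z]  # a>0: toward -y
B=dict(c1=[135,145,45],c2=[135,-145,45],c3=[-135,-145,45],c4=[-135,145,45],latch=[85,0,67],hub=[0,0,75],
 load=port(50,89),k1=port(100,61),k2=port(-100,61),k3=port(-50,61))
T=dict(c1=(32,90),c2=(540,33),c3=(598,507),c4=(66,568),latch=(290,134),hub=(304,279),load=(490,400),k1=(515,226),k2=(90,273),k3=(152,445))
S=dict(c2=(23,288),c1=(322,572),c4=(641,335),latch=(222,352),hub=(330,270),load=(321,138),k1=(186,213),k2=(438,412),k3=(518,309))
f=lambda d,o:{k:((v[0]+.5)/3.5-.5+o[0],(v[1]+.5)/3.5-.5+o[1]) for k,v in d.items()}
T=f(T,(150,135));S=f(S,(200,160))
def W(p,k):
    c,s=np.cos(p[2]),np.sin(p[2]);b=B[k];return [p[0]+c*b[0]-s*b[1],p[1]+s*b[0]+c*b[1],b[2]]
def res(p,use=("top","scene")):
    r=[]
    for n,d in(("top",T),("scene",S)):
        if n in use: r+=[proj(n,W(p,k))[0]-np.array(v) for k,v in d.items()]
    return np.ravel(r)
for use in(("top",),("scene",),("top","scene")):
    q=least_squares(res,[450,0,.1],args=(use,)).x;print(use,q[:2],np.degrees(q[2]),np.abs(res(q,use)).max())
print(res(q).reshape(-1,2).round(1).tolist())
for k in("hub","latch","load"):print(k,np.round(W(q,k),1))
tip=np.mean
for n,uv in(("top",f({0:(322,436)},(150,135))[0]),("scene",f({0:(424,226)},(200,160))[0])):
    t=at(n,uv,72);v=t[:2]-q[:2];print(n,"tip",t.round(1),np.hypot(*v),"world angle",np.degrees(np.arctan2(v[1],v[0])))
l=np.array(W(q,"load"))[:2]-q[:2];print("load ang",np.degrees(np.arctan2(l[1],l[0])))
for nm,uv,z in(("jar",(348,245),60),("turq1",(296,315),50),("turq2",(387,283),50),("det",(354,170),28),("wr",(125,240),5)):print(nm,at("top",uv,z).round())
E
python3 fit.py
```

```text
('top',) [574.02562939  90.34271385] 0.30225410151593884 1.6514530477890048
('scene',) [576.00348412  91.007367  ] 0.23485917400579367 1.3654839704819608
('top', 'scene') [574.68141287  90.43614898] 0.2580221299604146 1.7700461608332603
[[-0.8, -1.3], [0.2, -0.7], [1.5, 0.0], [-1.5, 0.4], [0.2, -0.8], [0.1, 0.2], [0.2, -0.5], [0.2, -0.4], [-0.4, -0.3], [-0.6, -0.4], [-1.0, -1.6], [0.9, 0.5], [1.5, -1.2], [0.1, -1.8], [-0.4, 0.4], [0.1, -0.5], [0.2, -1.0], [0.6, -0.0], [0.2, 0.1]]
hub [574.7  90.4  75. ]
latch [659.7  90.8  67. ]
load [ 4.992e+02 -3.000e-01  8.900e+01]
top tip [491.2  89.   72. ] 83.44930439535099 world angle -179.01431411962577
scene tip [497.1  96.6  72. ] 77.81683741689358 world angle 175.48438349986142
load ang -129.7419778700396
jar [ 498. -110.   60.]
turq1 [381.   1.  50.]
turq2 [ 421. -174.   50.]
det [ 650. -148.   28.]
wr [562. 319.   5.]
```

The pose fits to under 2 px in both cameras: hub (574.7, 90.4), yaw about 0.3°, load at world angle −129.7°. The arm points to about ±180°, so it must swing about 50°, pushed from its +y side. I'll shut the gripper and put tool x along the push direction so that only one finger touches. First I travel high.

```bash
python3 -m pendant '[[[-0.72,1,0,0],[-0.72,1,0,0],[-0.72,1,0,0],[-0.72,1,0,0],[-0.72,1,0,0],[-0.72,1,0,0],[-0.72,1,0,0],[-0.72,1,0,0],[-0.72,1,0,0],[-0.72,1,0,0]]]' -1 20
```

```text
time: 0.98
tool_pos: [317.6, 377.3, 226.0]
tcp_rot: [-179.8, 0.4, 74.7]
ft_force: [-1.1, 1.0, -0.3]
finger_gap: -0.1
```

```bash
python3 -m pendant '[[[-0.74,1,0,0],[-0.74,1,0,0],[-0.74,1,0,0],[-0.74,1,0,0],[-0.74,1,0,0],[-0.74,1,0,0],[-0.74,1,0,0],[-0.74,1,0.5,-1],[-0.74,0.9,0.5,-1],[-0.5,0.5,0.5,-0.9]]]'
python3 - <<'E'
from bench import *
import cv2
print(sense()['tool_pos'],sense()['tcp_rot'])
for n in("top","scene","wrist"): cv2.imwrite(f"pics/{n}1.png",snapshot(n)[:,:,::-1])
a=cv2.imread("pics/top1.png")[135:305,150:330];cv2.imwrite("pics/top1c.png",cv2.resize(a,None,fx=3.5,fy=3.5,interpolation=cv2.INTER_CUBIC))
E
```

```text
time: 1.82
tool_pos: [471.1, 179.5, 196.2]
tcp_rot: [-179.9, 0.4, 88.3]
ft_force: [0.6, -0.3, 0.1]
finger_gap: 0.4
[471.10592212 179.48266598 196.21436442] [-179.85882765    0.36410215   88.25551374]
```

View pics/wrist1.png

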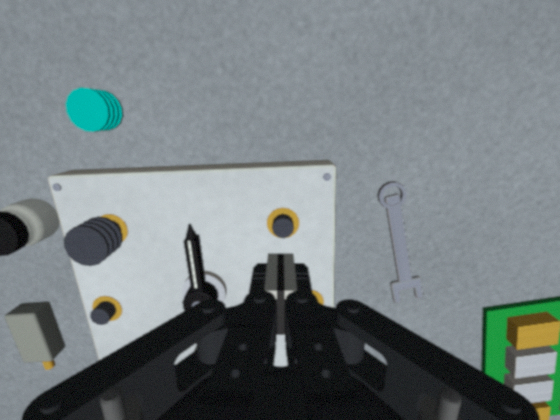

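View pics/scene1.png

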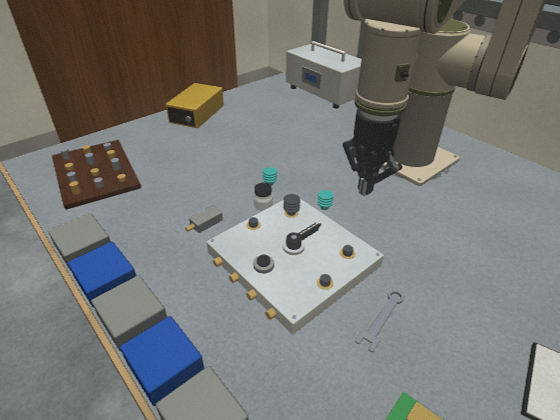

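```bash
python3 -m pendant '[[[-0.75,0.8,0,0],[-0.75,0.8,0,0],[-0.75,0.8,0,0],[0,0,0,0],[0,0,1,0],[0,0,1,0],[0,0,1,0],[0,0,1,0],[0,0,1,0],[0,0,0,0]]]'
python3 - <<'E'
from bench import *
import cv2
print(sense()['tool_pos'],sense()['tcp_rot'])
cv2.imwrite("pics/wrist2.png",snapshot("wrist")[:,:,::-1])
a=snapshot("scene")[140:340,190:400,::-1];cv2.imwrite("pics/scene2c.png",cv2.resize(a,None,fx=3,fy=3,interpolation=cv2.INTER_CUBIC))
E
```

```text
time: 2.8
tool_pos: [515.2, 142.9, 99.3]
tcp_rot: [179.9, 0.0, 87.2]
ft_force: [-0.4, -0.4, -0.5]
finger_gap: -0.1
[515.19135085 142.93528423  99.27286571] [1.79925545e+02 8.25470009e-03 8.71996712e+01]
```

View pics/wrist2.png

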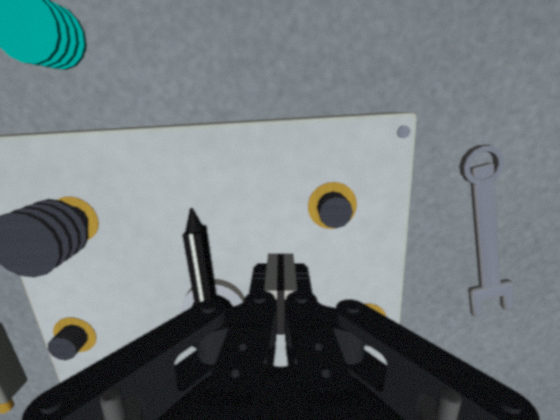

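View pics/scene2c.png

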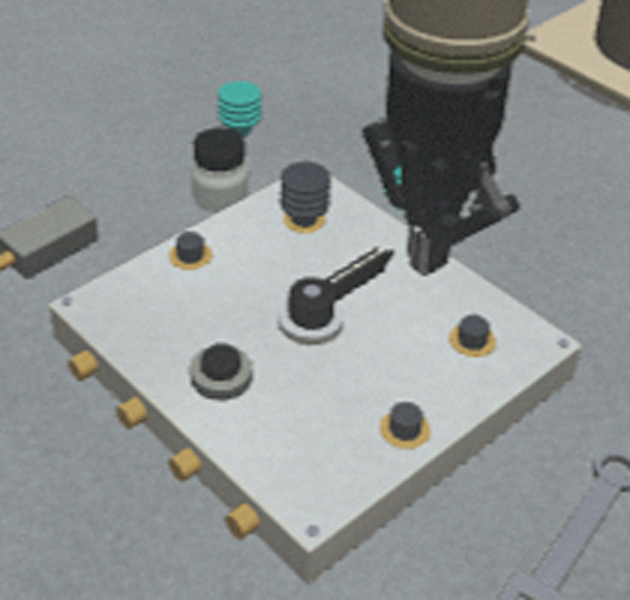

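The picture shows the finger beside the bar on its +y side, with the cap, the load and the wrench clear. I'll descend to z≈63 and approach until contact.

```bash
python3 -m pendant '[[[0,0,0.6,0],[0,0,0.6,0],[0,0,0.6,0],[-0.25,0,0,0],[-0.25,0,0,0],[-0.25,0,0,0],[-0.25,0,0,0],[-0.25,0,0,0],[0,0,0,0],[0,0,0,0]]]'
python3 - <<'E'
from h import *
s=sense();print(s['tool_pos'],s['tcp_rot'],s['ft_force'])
# bar angle from wrist2 image
from scipy.spatial.transform import Rotation as Ro
c=calibration("wrist");H=c["hand_eye"];R=Ro.from_euler('xyz',[179.925,0.008,87.2],degrees=True).as_matrix();t=np.array([515.19,142.94,99.27])
def w(uv,z):
    d=R@H[:3,:3]@np.linalg.solve(c["mtx"],[*uv,1]);o=R@H[:3,3]+t;return o+d*(z-o[2])/d[2]
for uv,z in(((192,208),72),((334,211),61),((191,240),73),((208,290),73)):print(uv,w(uv,z).round(1))
E
```

```text
time: 3.73
tool_pos: [520.7, 116.8, 70.9]
tcp_rot: [179.1, -0.2, 87.2]
ft_force: [0.1, 0.1, 0.8]
finger_gap: 0.1
[520.72456427 116.8329788   70.92499185] [179.0810298   -0.18006015  87.15698073] [0.14881214 0.08201272 0.75671054]
(192, 208) [486.9  91.8  72. ]
(334, 211) [496.7 178.2  61. ]
(191, 240) [507.1  88.6  73. ]
(208, 290) [542.9  94.7  73. ]
```

```bash
python3 -m pendant '[[[0.2,-0.15,0,0],[0,0,0.25,0],[0,0,0.25,0],[0,0,0,0],[-0.2,0,0,0],[-0.2,0,0,0],[-0.2,0,0,0],[-0.2,0,0,0],[0,0,0,0],[0,0,0,0]]]'
python3 - <<'E'
from bench import *
import cv2
s=sense();print(s['tool_pos'],s['tcp_rot'],s['ft_force'])
cv2.imwrite("pics/wrist3.png",snapshot("wrist")[:,:,::-1])
E
```

```text
time: 4.57
tool_pos: [517.0, 104.8, 60.1]
tcp_rot: [179.1, -0.3, 87.2]
ft_force: [-0.4, 1.9, -0.6]
finger_gap: 0.2
[516.99991744 104.8039553   60.09503287] [179.05993734  -0.26294023  87.18296881] [-0.42744466  1.89115356 -0.64142754]
```

View pics/wrist3.png

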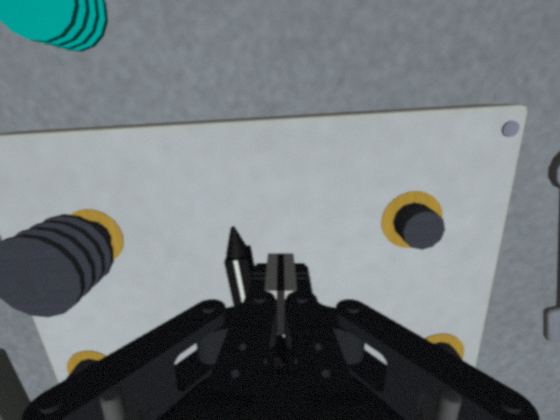

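Contact made (1.9 N, one finger, flat on the bar). Next I swing the TCP about the hub, turning the tool with the bar.

```bash
python3 -m pendant '[[[-0.15,-0.03,0,-0.65],[-0.15,-0.03,0,-0.65],[-0.15,-0.03,0,-0.65],[-0.15,-0.03,0,-0.65],[-0.15,-0.03,0,-0.65],[-0.15,-0.03,0,-0.65],[-0.15,-0.03,0,-0.65],[-0.15,-0.03,0,-0.65],[-0.15,-0.03,0,-0.65],[0,0,0,0]]]'
python3 - <<'E'
from h import *
s=sense();v=s['tool_pos'][:2]-[574.7,90.4];print(s['tool_pos'],s['tcp_rot'],s['ft_force'],np.hypot(*v),np.degrees(np.arctan2(v[1],v[0])),s['joint_pos'])
cv2.imwrite("pics/wrist4.png",snapshot("wrist")[:,:,::-1])
E
```

```text
time: 5.45
tool_pos: [515.1, 79.1, 60.0]
tcp_rot: [179.1, -0.0, 115.4]
ft_force: [-0.2, 0.2, 0.9]
finger_gap: -0.0
[515.07789601  79.07814015  59.97049035] [ 1.79054798e+02 -2.23382336e-04  1.15357937e+02] [-0.15736038  0.15708217  0.92717217] 60.687558808478315 -169.24791328535855 [   2.8349116     3.32349282  108.3772007     0.39231211   67.42674881
 -112.67085973]
```

View pics/wrist4.png

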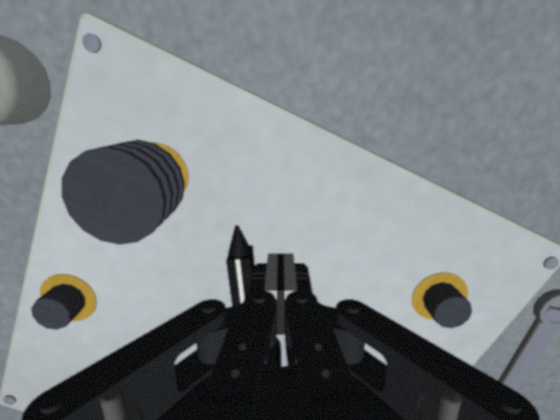

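```bash
python3 -m pendant '[[[-0.15,-0.04,0,-0.5],[-0.15,-0.04,0,-0.5],[-0.15,-0.04,0,-0.5],[-0.15,-0.04,0,-0.5],[-0.15,-0.04,0,-0.5],[-0.15,-0.04,0,-0.5],[-0.15,-0.04,0,-0.5],[0,0,0,0],[0,0,0,0],[0,0,0,0]]]'
python3 - <<'E'
from h import *
s=sense();v=s['tool_pos'][:2]-[574.7,90.4];print(s['tool_pos'],s['tcp_rot'],s['ft_force'],np.hypot(*v),np.degrees(np.arctan2(v[1],v[0])),s['joint_pos'])
cv2.imwrite("pics/wrist5.png",snapshot("wrist")[:,:,::-1])
a=snapshot("scene")[140:340,190:400,::-1];cv2.imwrite("pics/scene5c.png",cv2.resize(a,None,fx=3,fy=3,interpolation=cv2.INTER_CUBIC))
E
```

```text
time: 6.33
tool_pos: [521.7, 61.2, 60.0]
tcp_rot: [178.9, 0.2, 130.8]
ft_force: [-0.8, 0.4, -0.4]
finger_gap: -0.0
[521.66758853  61.20511372  60.03768188] [1.78948110e+02 1.55354438e-01 1.30759631e+02] [-0.84516513  0.41927173 -0.44233034] 60.53741034308554 -151.16676550974273 [   0.70822903    3.89420407  107.7732145     0.60422082   67.42853788
 -130.28034969]
```

View pics/wrist5.png

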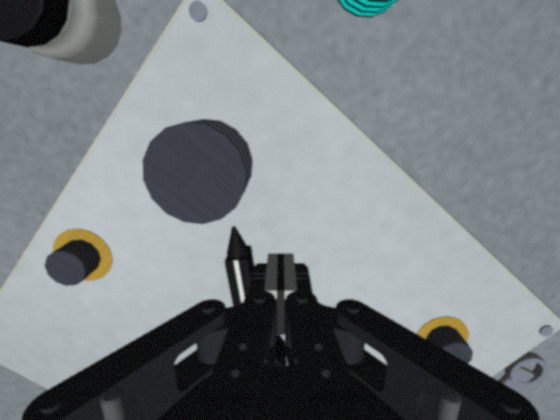

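View pics/scene5c.png

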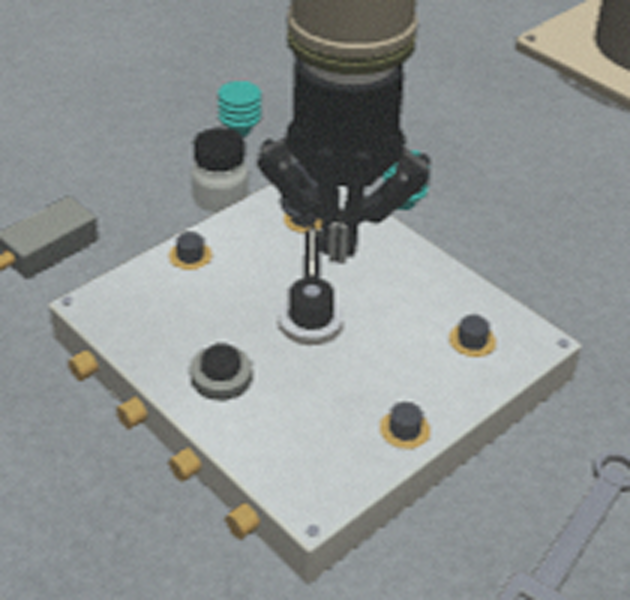

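```bash
cat >> h.py <<'E'
from scipy.spatial.transform import Rotation as Ro
CW=calibration("wrist")
def wr(uv,z,pos,rot):
    H=CW["hand_eye"];R=Ro.from_euler('xyz',rot,degrees=True).as_matrix()
    d=R@H[:3,:3]@np.linalg.solve(CW["mtx"],[*uv,1]);o=R@H[:3,3]+pos;return o+d*(z-o[2])/d[2]
E
python3 - <<'E'
from h import *
s=sense();p,r=s['tool_pos'],s['tcp_rot']
h=np.array([574.68,90.44])
for nm,uv,z in(("tip",(235,229),72),("load",(191,172),89),("cap1",(69,267),61),("cap3",(451,347),61)):
    q=wr(uv,z,p,r);v=q[:2]-h;print(nm,q.round(1),np.hypot(*v).round(1),np.degrees(np.arctan2(v[1],v[0])).round(2))
E
```

```text
tip [513.7  27.1  72. ] 87.9 -133.93
load [498.8  -2.5  89. ] 120.0 -129.22
cap1 [593.5 -24.5  61. ] 116.5 -80.7
cap3 [494.6 171.3  61. ] 113.8 134.71
```

```bash
python3 -m pendant '[[[-0.1,-0.02,0,-0.3],[-0.1,-0.02,0,-0.3],[0,0,0,0],[0,0,0,0],[0,0,0,0],[0,0,0,0],[0,0,0,0],[0,0,0,0],[0,0,0,0],[0,0,0,0]]]'
python3 - <<'E'
from h import *
s=sense();v=s['tool_pos'][:2]-[574.7,90.4];print(s['tool_pos'],s['tcp_rot'],s['ft_force'],np.hypot(*v),np.degrees(np.arctan2(v[1],v[0])))
a=snapshot("wrist")[:,:,::-1];cv2.imwrite("pics/wrist6.png",a);cv2.imwrite("pics/wrist6c.png",cv2.resize(a[100:310,100:340],None,fx=2.5,fy=2.5,interpolation=cv2.INTER_CUBIC))
E
```

```text
time: 7.27
tool_pos: [523.2, 58.5, 60.0]
tcp_rot: [179.0, 0.2, 133.3]
ft_force: [-1.2, 0.4, -0.4]
finger_gap: -0.4
[523.22600881  58.54430928  60.04084924] [178.96361859   0.18388913 133.25530866] [-1.19592566  0.37474673 -0.35101494] 60.53393098717462 -148.2478924979427
```

View pics/wrist6c.png

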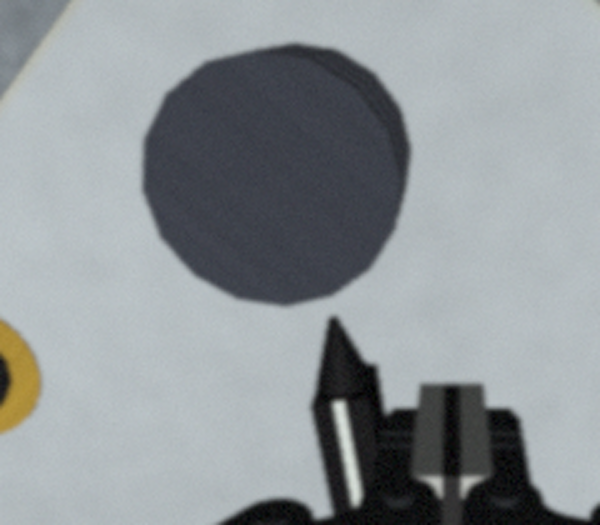

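```bash
python3 - <<'E'
from h import *
s=sense();p,r=s['tool_pos'],s['tcp_rot']
h=np.array([574.68,90.44])
for nm,uv,z in(("tip",(234,227),72),("load",(208,170),89)):
    q=wr(uv,z,p,r);v=q[:2]-h;print(nm,q.round(1),np.hypot(*v).round(1),np.degrees(np.arctan2(v[1],v[0])).round(2))
E
python3 -m pendant '[[[0.3,0,0,0],[0.4,0,0,0],[0.5,0,0,0],[0.5,0,-1,0],[0,0,-1,0],[0,0,-1,0],[0,0,-1,0],[0,0,-1,0],[0,0,-1,0],[0,0,0,0]]]'
python3 - <<'E'
from h import *
s=sense();print(s['tool_pos'],s['tcp_rot'])
for n,(y0,y1,x0,x1) in dict(top=(135,305,150,330),scene=(160,330,200,390)).items():
    a=snapshot(n)[:,:,::-1];cv2.imwrite(f"pics/{n}7.png",a);cv2.imwrite(f"pics/{n}7c.png",cv2.resize(a[y0:y1,x0:x1],None,fx=3.5,fy=3.5,interpolation=cv2.INTER_CUBIC))
cv2.imwrite("pics/wrist7.png",snapshot("wrist")[:,:,::-1])
E
```

```text
tip [516.3  23.2  72. ] 89.1 -130.97
load [498.1  -1.9  89. ] 119.9 -129.68
time: 8.15
tool_pos: [488.7, 88.7, 181.7]
tcp_rot: [179.3, -0.1, 133.4]
ft_force: [0.4, 0.8, 1.1]
finger_gap: -0.1
[488.66417576  88.6957689  181.7264216 ] [ 1.79280481e+02 -1.48556350e-01  1.33378473e+02]
```

View pics/wrist7.png

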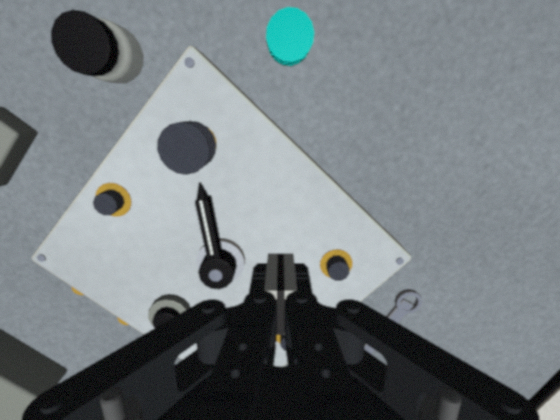

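View pics/scene7c.png

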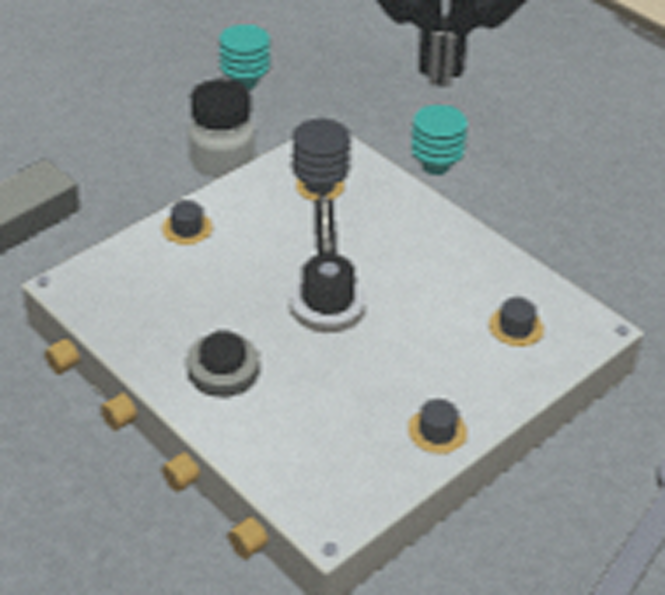

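View pics/top7.png

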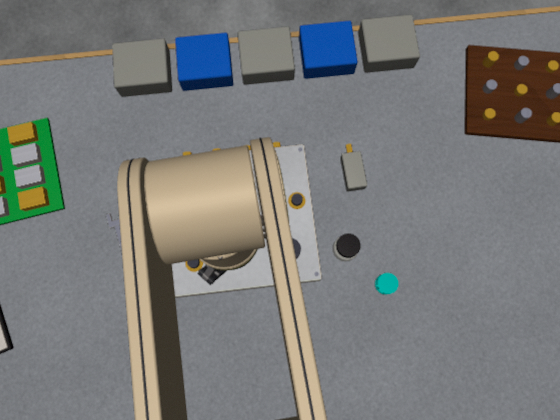

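Run:
```python
from h import *
a=cv2.imread("pics/wrist7.png");cv2.imwrite("pics/wrist7c.png",cv2.resize(a[110:300,130:280],None,fx=4,fy=4,interpolation=cv2.INTER_CUBIC)[:600])
b=cv2.imread("pics/scene7.png");cv2.imwrite("pics/scene7d.png",cv2.resize(b[185:260,265:320],None,fx=8,fy=8,interpolation=cv2.INTER_CUBIC)[:600])
```

```text
(no output)
```

View pics/wrist7c.png

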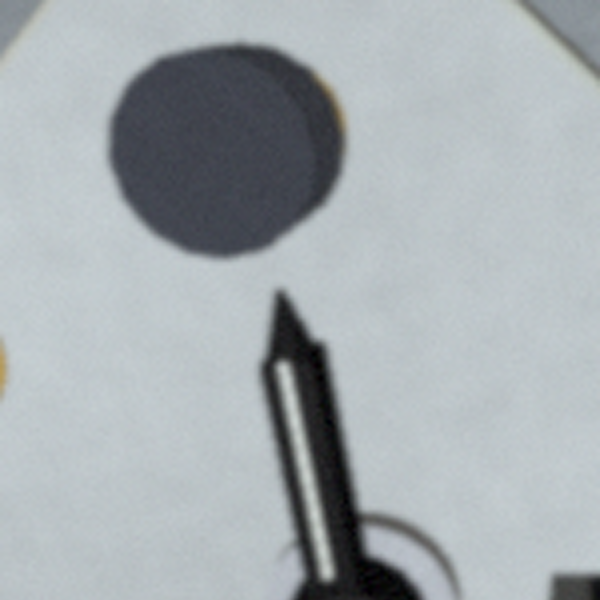

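View pics/scene7d.png

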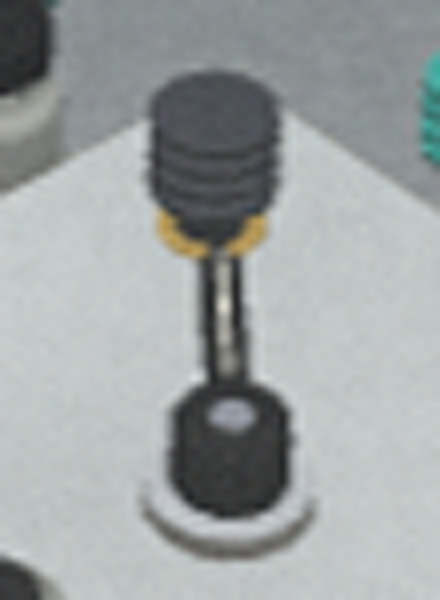

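Run:
```python
from h import *
p=np.array([488.664,88.696,181.726]);r=[179.28,-.149,133.378]
A=lambda v:round(float(np.degrees(np.arctan2(v[1],v[0]))),2)
s1=wr((200.9,200.2),73,p,r);s2=wr((211.6,254.7),73,p,r);hb=wr((215.6,273.8),75,p,r);tip=wr((199.8,182.5),71,p,r);ld=wr((183.2,147.3),89,p,r)
print("hub",hb.round(1),"load",ld.round(1),np.hypot(*(ld-hb)[:2]),"tip",np.hypot(*(tip-hb)[:2]))
print("stripe",A(s1-s2),"tip-hub",A(tip-hb),"load-hub",A(ld-hb))
h=np.array([574.68,90.44])
f=lambda x,y:((x+.5)/8-.5+265,(y+.5)/8-.5+185)
t1=at("scene",f(228,360),73);t2=at("scene",f(222,262),73);hb=at("scene",f(231,413),75);ld=at("scene",f(215,112),89)
print("scene stripe",A(t2-t1),A(t2-hb),"load",A(ld-hb))
# predicted stripe px for angles
for a in(-133,-131,-129.74,-128):
    u=np.array([np.cos(np.radians(a)),np.sin(np.radians(a))]);print(a,[(((proj("scene",[*(h+u*k),73])[0]-[265,185]+.5)*8-.5).round(1)).tolist() for k in(0,25,60,80)])
```

```text
hub [578.8  90.9  75. ] load [501.3  -1.4  89. ] 120.58497198603831 tip 87.94152999736802
stripe -130.8 tip-hub -131.19 load-hub -130.05
scene stripe -129.99 -130.17 load -129.84
-133 [[231.9, 426.3], [232.8, 364.1], [234.1, 281.5], [234.8, 236.4]]
-131 [[231.9, 426.3], [229.7, 364.1], [226.7, 281.4], [225.1, 236.3]]
-129.74 [[231.9, 426.3], [227.7, 364.1], [222.1, 281.4], [219.1, 236.3]]
-128 [[231.9, 426.3], [224.9, 364.1], [215.7, 281.5], [210.7, 236.4]]
```

The bar is about 0.3–1.1° short: the wrist camera gives −130.8 to −131.2° against −130.05° for the load, the scene camera −130.1° against −129.8°. There is time for a small nudge.

```bash
python3 -m pendant '[[[-0.6,0.07,1,0],[-0.6,0.07,1,0],[-0.5,0.07,1,0],[0,0,1,0],[0,0,0.9,0],[0,0,0.8,0],[0,0,0.2,0],[0,0,0,0],[0,0,0,0],[0,0,0,0]]]'
python3 - <<'E'
from h import *
s=sense();d=np.array([523.7,57.75])-s['tool_pos'][:2];y=np.radians(s['tcp_rot'][2]);print(s['tool_pos'],s['tcp_rot'],"tool dx,dy",d@[np.cos(y),np.sin(y)],d@[np.sin(y),-np.cos(y)])
E
```

```text
time: 9.13
tool_pos: [506.9, 68.3, 45.2]
tcp_rot: [-180.0, -0.8, 133.4]
ft_force: [-0.7, -0.6, 0.2]
finger_gap: 0.1
[506.94089746  68.29684477  45.19339581] [-179.97092494   -0.76847606  133.42875997] tool dx,dy -19.180512617064124 4.920506938919541
```

```bash
python3 -m pendant '[[[0,0,-0.4,0],[0,0.1,-0.3,0],[0,0.1,0,0],[-0.2,0,0,0],[-0.2,0,0,0],[-0.2,0,0,0],[0,0,0,0],[0,0,0,0],[0,0,0,0],[0,0,0,0]]]'
python3 - <<'E'
from h import *
s=sense();d=np.array([523.7,57.75])-s['tool_pos'][:2];y=np.radians(s['tcp_rot'][2]);print(s['tool_pos'],s['tcp_rot'],"tool dx,dy",d@[np.cos(y),np.sin(y)],d@[np.sin(y),-np.cos(y)])
E
```

```text
time: 9.97
tool_pos: [518.3, 61.7, 60.1]
tcp_rot: [-179.9, -0.8, 133.4]
ft_force: [0.0, -0.4, -0.1]
finger_gap: 0.2
[518.34215868  61.73268212  60.13287671] [-179.89433706   -0.84767842  133.42508774] tool dx,dy -6.57552752801511 1.1535415777002875
```

```bash
python3 -m pendant '[[[-0.15,0,0,0],[-0.1,0,0,0],[-0.05,0,0,0],[0,0,0,0],[0,0,0,0],[0,0,0,0],[0,0,0,0],[0,0,0,0],[0,0,0,0],[0,0,0,0]]]'
python3 - <<'E'
from h import *
s=sense();d=np.array([523.7,57.75])-s['tool_pos'][:2];y=np.radians(s['tcp_rot'][2]);print(s['tool_pos'],s['tcp_rot'],s['ft_force'],"tool dx,dy",d@[np.cos(y),np.sin(y)],d@[np.sin(y),-np.cos(y)])
E
```

```text
time: 10.8
tool_pos: [522.1, 57.4, 59.6]
tcp_rot: [-179.9, -0.9, 133.4]
ft_force: [-0.0, 0.6, 0.3]
finger_gap: -0.1
[522.12654931  57.37577304  59.62307987] [-179.85458985   -0.91732553  133.44957894] [-0.04999842  0.57195355  0.28452847] tool dx,dy -0.8104059344020665 1.3996553614901976
```

```bash
python3 -m pendant '[[[-0.05,0,0,0],[0,0,0,0],[0,0,0,0],[0,0,0,0],[0,0,0,0],[0,0,0,0],[0,0,0,0],[0,0,0,0],[0,0,0,0],[0,0,0,0]]]'
python3 - <<'E'
from h import *
s=sense();d=np.array([523.7,57.75])-s['tool_pos'][:2];y=np.radians(s['tcp_rot'][2]);print(s['tool_pos'],s['tcp_rot'],s['ft_force'],"tool dx,dy",d@[np.cos(y),np.sin(y)],d@[np.sin(y),-np.cos(y)])
E
python3 -m pendant '[[[0.4,0,0,0],[0.4,0,0,0],[0.5,0,0,0],[0.5,0,-1,0],[0,0,-1,0],[0,0,-1,0],[0,0,-1,0],[0,0,-1,0],[0,0,-1,0],[0,0,0,0]]]'
python3 - <<'E'
from h import *
s=sense();print(s['tool_pos'],s['tcp_rot'])
a=snapshot("wrist")[:,:,::-1];cv2.imwrite("pics/wrist8.png",a);cv2.imwrite("pics/wrist8c.png",cv2.resize(a[110:300,130:280],None,fx=3,fy=3,interpolation=cv2.INTER_CUBIC))
b=snapshot("scene")[:,:,::-1];cv2.imwrite("pics/scene8.png",b);cv2.imwrite("pics/scene8d.png",cv2.resize(b[185:260,265:320],None,fx=8,fy=8,interpolation=cv2.INTER_CUBIC)[:600])
E
```

```text
time: 11.63
tool_pos: [522.6, 56.8, 59.5]
tcp_rot: [-179.8, -1.0, 133.5]
ft_force: [-1.9, 0.0, 0.6]
finger_gap: -0.1
[522.58865737  56.83241366  59.5363188 ] [-179.84536166   -0.9519882   133.45607202] [-1.94334244  0.01251075  0.64134116] tool dx,dy -0.09830182513545085 1.4378400045042472
time: 12.47
tool_pos: [490.1, 88.3, 182.0]
tcp_rot: [-179.5, -1.2, 133.6]
ft_force: [0.6, 0.3, 1.0]
finger_gap: -0.2
[490.14721067  88.25544397 182.01817687] [-179.53775285   -1.2207776   133.59017086]
```

View pics/wrist8c.png

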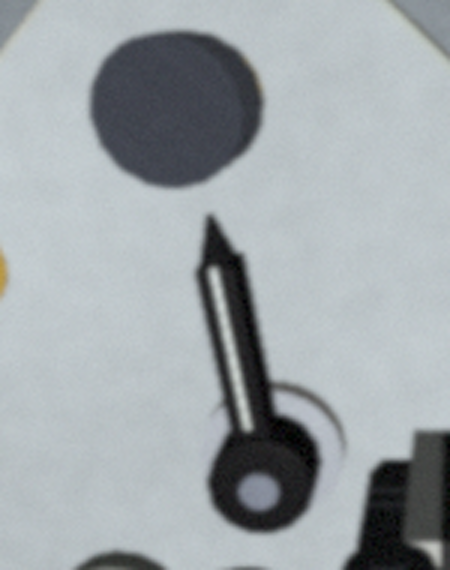

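View pics/scene8d.png

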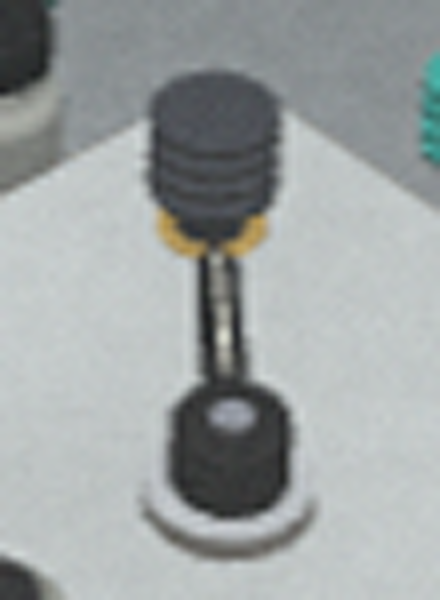

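Run:
```python
from h import *
s=sense();p,r=s['tool_pos'],s['tcp_rot']
g=lambda x,y:((x+.5)/3-.5+130,(y+.5)/3-.5+110)
A=lambda v:round(float(np.degrees(np.arctan2(v[1],v[0]))),2)
s1,s2,t,hb,l=[wr(g(*u),z,p,r) for u,z in(((213,268),73),((247,428),73),((210,215),71),((258,492),75),((168,110),89))]
print(A(s1-s2),A(t-hb),A(l-hb),hb.round(1),l.round(1))
d=np.array([659.7,90.8])-p[:2];y=np.radians(r[2]);print(d@[np.cos(y),np.sin(y)],d@[np.sin(y),-np.cos(y)])
```

```text
-129.34 -130.64 -130.26 [571.5  89.   75. ] [495.6  -0.7  89. ]
-116.0090854245837 125.85725559234464
```

The arm now points at the load to within about 0.5° (bar −129.3 to −130.6°, load −130.3°). Next I move high over the latch button.

```bash
python3 -m pendant '[[[-0.83,0.9,0,0],[-0.83,0.9,0,0],[-0.83,0.9,0,0],[-0.83,0.9,0,0],[-0.83,0.9,0,0],[-0.83,0.9,0,0],[-0.83,0.9,0,0],[0,0,0,0],[0,0,0,0],[0,0,0,0]]]'
python3 - <<'E'
from h import *
s=sense();p,r=s['tool_pos'],s['tcp_rot'];print(p,r)
d=np.array([659.7,90.8])-p[:2];y=np.radians(r[2]);print(d@[np.cos(y),np.sin(y)],d@[np.sin(y),-np.cos(y)])
E
```

```text
time: 13.4
tool_pos: [653.6, 94.3, 150.7]
tcp_rot: [-178.1, -2.4, 133.7]
ft_force: [0.6, -0.2, 0.5]
finger_gap: -0.1
[653.56729675  94.3200929  150.72389266] [-178.09028869   -2.43611451  133.68443578]
-6.7813443014564445 2.0036148959496938
```

```bash
python3 -m pendant '[[[-0.3,0.1,0.4,0],[0,0,0.6,0],[0,0,0.6,0],[0,0,0.6,0],[0,0,0.5,0],[0,0,0.2,0],[0,0,0,0],[0,0,0,0],[0,0,0,0],[0,0,0,0]]]'
python3 - <<'E'
from h import *
s=sense();p,r=s['tool_pos'],s['tcp_rot'];print(p,r)
d=np.array([659.7,90.8])-p[:2];y=np.radians(r[2]);print(d@[np.cos(y),np.sin(y)],d@[np.sin(y),-np.cos(y)])
b=snapshot("scene")[160:330,200:390,::-1];cv2.imwrite("pics/scene9d.png",cv2.resize(b,None,fx=3.5,fy=3.5,interpolation=cv2.INTER_CUBIC))
E
```

```text
time: 14.23
tool_pos: [650.7, 92.0, 84.1]
tcp_rot: [-177.9, -2.6, 133.7]
ft_force: [0.2, 0.4, -0.0]
finger_gap: 0.2
[650.69059372  92.00745389  84.12169878] [-177.87036538   -2.62591556  133.71086533]
-7.098466690104821 5.6779500685080855
```

View pics/scene9d.png

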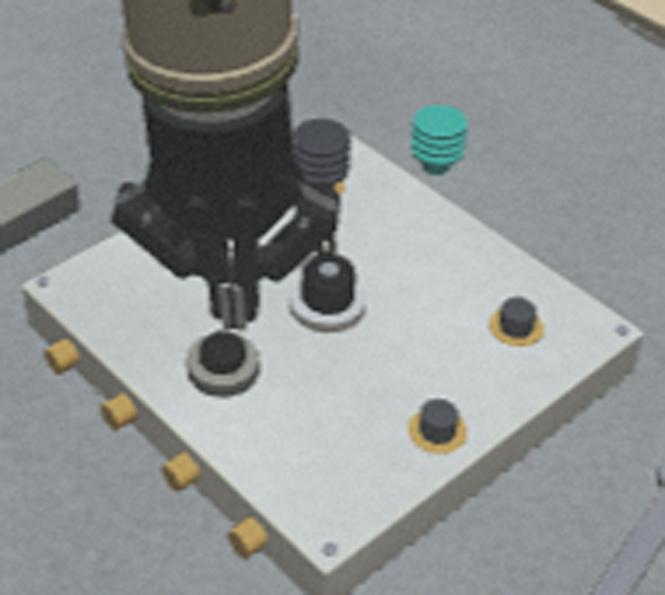

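```bash
python3 -m pendant '[[[-0.2,0.18,0,0],[-0.2,0.15,0,0],[0,0,0.2,0],[0,0,0.2,0],[0,0,0.2,0],[0,0,0,0],[0,0,0,0],[0,0,0,0],[0,0,0,0],[0,0,0,0]]]'
python3 - <<'E'
from h import *
s=sense();p,r=s['tool_pos'],s['tcp_rot'];print(p,r,s['ft_force'])
d=np.array([659.7,90.8])-p[:2];y=np.radians(r[2]);print(d@[np.cos(y),np.sin(y)],d@[np.sin(y),-np.cos(y)])
b=snapshot("scene")[160:330,200:390,::-1];cv2.imwrite("pics/scene10d.png",cv2.resize(b,None,fx=3.5,fy=3.5,interpolation=cv2.INTER_CUBIC))
E
```

```text
time: 15.12
tool_pos: [663.1, 90.8, 72.2]
tcp_rot: [-178.0, -2.5, 133.7]
ft_force: [-0.6, 0.4, 0.2]
finger_gap: 0.1
[663.09054558  90.7637833   72.19632966] [-178.02885928   -2.49139474  133.7080533 ] [-0.58179702  0.3718535   0.19465922]
2.368992786112672 -2.425898623989235
```

View pics/scene10d.png

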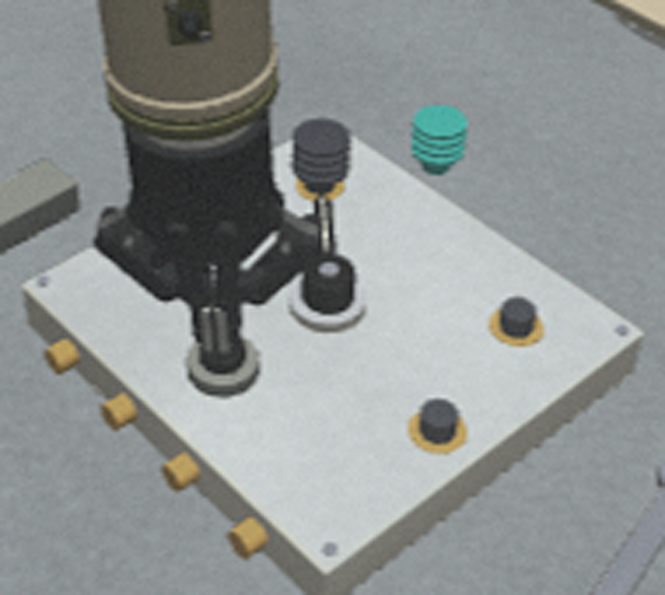

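```bash
python3 -m pendant '[[[0.08,-0.08,0,0],[0,0,0.15,0],[0,0,0.15,0],[0,0,0.15,0],[0,0,0,0],[0,0,0,0],[0,0,0,0],[0,0,0,0],[0,0,0,0],[0,0,0,0]]]'
python3 -c "
from bench import *
s=sense();print(s['tool_pos'],s['ft_force'])"
```

```text
time: 16.0
tool_pos: [661.2, 91.0, 64.9]
tcp_rot: [-178.2, -2.4, 133.7]
ft_force: [-1.2, -0.7, 2.0]
finger_gap: -0.0
[661.15392462  90.95950414  64.91331714] [-1.23979075 -0.70445978  1.96741523]
```

```bash
python3 -m pendant '[[[0,0,0.15,0],[0,0,0.15,0],[0,0,0.15,0],[0,0,0.1,0],[0,0,0.1,0],[0,0,0.1,0],[0,0,0.1,0],[0,0,0.1,0],[0,0,0.1,0],[0,0,0.1,0]]]'
python3 -c "
from bench import *
s=sense();print(s['tool_pos'],s['ft_force'])"
```

```text
time: 16.83
tool_pos: [661.7, 90.9, 61.0]
tcp_rot: [-178.3, -2.2, 133.8]
ft_force: [-9.0, -0.5, 16.9]
finger_gap: 0.1
[661.6720653   90.9101697   60.96478415] [-8.95815513 -0.50597217 16.91752537]
```

The button is bottomed: z 61.0 matches 67 − 6, and 17 N is well over the 5 N needed. I'll lift straight up and clear.

```bash
python3 -m pendant '[[[0,0,0,0],[0,0,-0.2,0],[0,0,-0.3,0],[0,0,-0.5,0],[0,0,-1,0],[0,0,-1,0],[0,0,-1,0],[0,0,-1,0],[0,0,-1,0],[0,0,-1,0]]]'
python3 -m pendant '[[[1,0,-0.5,0],[1,0,-0.5,0],[1,0,-0.5,0],[1,0,0,0],[1,0,0,0],[1,0,0,0],[1,0,0,0],[1,0,0,0],[0.5,0,0,0],[0,0,0,0]]]'
python3 - <<'E'
from h import *
s=sense();print(s['tool_pos'],s['ft_force'])
for n,(y0,y1,x0,x1) in dict(top=(135,305,150,330),scene=(160,330,200,390)).items():
    a=snapshot(n)[:,:,::-1];cv2.imwrite(f"pics/{n}11.png",a);cv2.imwrite(f"pics/{n}11c.png",cv2.resize(a[y0:y1,x0:x1],None,fx=3.5,fy=3.5,interpolation=cv2.INTER_CUBIC))
E
```

```text
time: 17.67
tool_pos: [664.3, 89.8, 200.6]
tcp_rot: [-177.7, -2.7, 133.8]
ft_force: [-0.3, 0.3, -0.8]
finger_gap: -0.2
time: 18.5
tool_pos: [548.4, 216.3, 251.6]
tcp_rot: [-178.4, -2.2, 133.6]
ft_force: [0.8, -0.5, -0.1]
finger_gap: 0.1
[548.39470629 216.25492853 251.61470233] [ 0.78387696 -0.53347307 -0.10455343]
```

View pics/scene11.png

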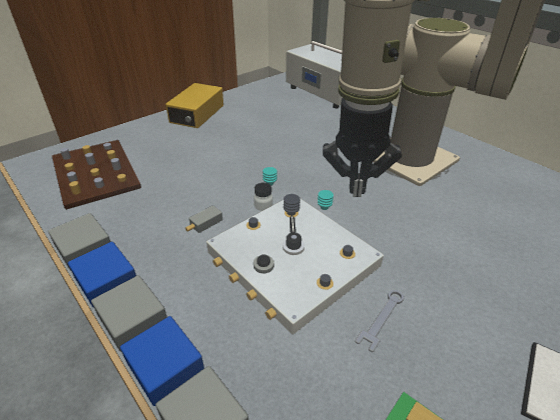

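View pics/scene11c.png

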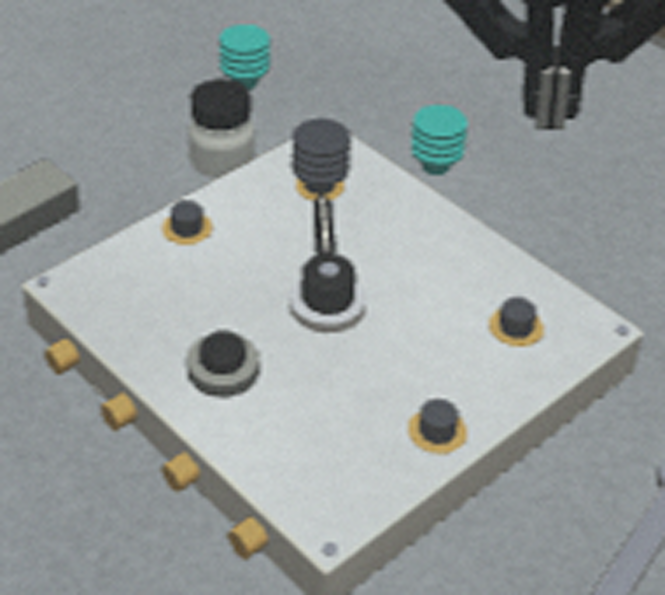

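View pics/top11c.png

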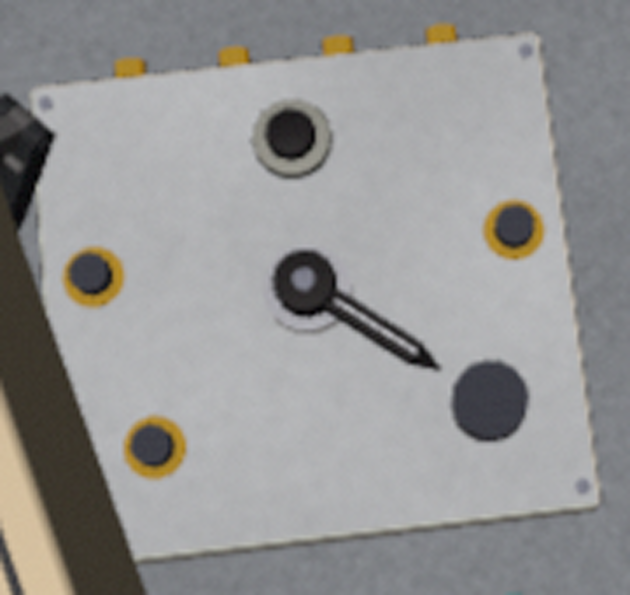

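Run:
```python
from h import *
g=lambda x,y:((x+.5)/3.5-.5+150,(y+.5)/3.5-.5+135)
A=lambda v:round(float(np.degrees(np.arctan2(v[1],v[0]))),2)
h=np.array([574.68,90.44,0])
for z in(65,72):print(A(at("top",g(439,368),z)-h),np.hypot(*(at("top",g(439,368),z)-h)[:2]))
print(A(at("top",g(412,353),73)-at("top",g(338,302),73)),A(at("top",g(490,400),89)-h))
hand_in()
```

```text
-128.83 84.95374546092928
-129.42 85.57440858689573
-131.02 -130.23
the job is handed in; nothing more can be done
```

The arm now points at the port with the dark finned load, and the latch button has been pressed fully down and come back up. I handed the job in at about 18.6 s; the limit is 45 s.

**Arm:** I pushed it from its +y side with the gripper shut, so only one finger touched it. It went round about 50° in two swings and two small nudges.

**Aim checks:**

| Check | Arm (°) | Load (°) |
|---|---|---|
| Wrist camera, after the last nudge | −129.3 to −130.6 | −130.3 |
| Top camera, tip against hub, at the end | −128.8 to −129.4 | −130.2 |
| Top camera, along the stripe, at the end | −131.0 | −130.2 |

The readings disagree by about ±1.5° and lie on both sides of the load, so the aim should be good to about 1°.

**Button:** I pressed it only after the arm was aimed. It bottomed at z = 61.0 mm, which is the 6 mm travel, with about 17 N upward on the tool and 9 N sideways. The last pictures show it up again.

**Surroundings:** In the last pictures the load, caps, wrench, jar and detector look unmoved, and the gripper touches nothing.

**What went off plan:**
- On one descent beside the arm, the fingertips went lower than intended, to z = 45.2 mm. That is about panel height, but no force showed.
- The tool tilted by about 3° by the end, because the moves cannot correct tilt.

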